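# Lift a freshly sprayed drawer front off the drying rack

### The arm

A 6-joint arm with a two-finger parallel gripper is mounted at the origin on a cart in front of the work surface, level with it; the furniture and walls round the work are solid. World frame = base frame: x ahead of the robot, y to its left, z up, the work surface at z = 0. Lengths are in m, angles in rad, forces in N, time in s.
With the tool pointing down it reaches from about 0.4 to 0.825 m from the base axis. Payload 7 kg.
Tool frame: the origin (TCP) lies at the very end of the fingers, on their centre line; the grasp point (between the pads) lies 19 mm behind it (bot.grasp_offset is the distance from the TCP to the grasp point, in m); x points along the fingers, z is the direction in which the jaws open and shut, and the axes are right-handed (so a half turn about x gives the same grasp; the last joint's range is limited). The gripper opens to 88 mm and grips with 3 to 60 N. Pads are 19 mm wide; open, the fingers measure 130 mm over their backs; the gripper's body (78 mm by 193 mm) begins 47 mm behind the grasp point.
Start: joints at [1.54, 0.359, 0.012, 0, -1.224, -0.288], TCP at [0.212, 0.641, 0.227] pointing down, gripper open.
Joint ranges: [-3.07, 3.07], [-1.43, 2.12], [-1.02, 1.25], [-3.03, 1.67], [-3.05, -0], [-3.03, 3.03]. Speed limits (rad/s): [2.39, 2.39, 3.01, 3.14, 3.14, 3.14].

### API

Orientations are given as a rotation vector (axis times angle).
In Python, from workcell import bot gives the robot as it stands. The module is installed in compiled form; this text tells all that it offers.
- The arm moves only by the tool carry_out, never from a script. Its argument "commands" is a list of rows, each a list of 3 entries, a list of its own where there are three numbers: the closure in counts, from 0 (fully open) to 255 (shut), then the shift along the tool's x, y, z in cm, then the turn, a rotation vector about the tool's x, y, z in rad. In form: [[jaw, [dx, dy, dz], [wx, wy, wz]], ...]. A call has 1 to 8 rows; each row is the pose to reach, as a shift and turn from the pose commanded when the call began, along the tool's axes at that moment; what a row does not reach only later rows make up. A row lasts 1/10 s, in which the tool goes at most 50 mm and 8.59 degrees, less where a joint would pass 70% of its speed; a pose out of reach is approached as far as the arm can. A call with a gripper value outside its range is refused whole. The fingers move at their own pace and stop on an object; "squeeze" is the grip in N (left out, the last holds). Time passes only in rows, so rows that repeat a pose let the fingers close. It gives the time, the measured TCP pose, the force and the opening at its end, in the units of the state.
- bot.get_state(): the state, without advancing time (a new reading comes with each control period).
- bot.camera(name): name is "side" or "top"; returns a dict with "pixels" (384x512x3 uint8, red, green, blue), "fx", "fy", "cx", "cy" (pixels), "R" (3x3) and "t" (3): a world point X has camera coordinates R X + t. Camera axes: x right, y down, z forward; pixel columns grow to the right and rows downward; lengths in m; the calibration is good to about 2 mm. A picture is of the moment at which its call begins. There is no depth.
- bot.hand_in(): hands the job in, once; it reports no verdict.
The state is a dict: "time": time; "joints": joint angles; "joint_vel": joint speeds; "joint_efforts": joint torques, N m; "position": TCP position; "ee_rot": TCP orientation; "force": force on the tool from outside, world axes, zero at the start; "torque": the same for the moment, N m; "width": finger opening in m.
Only numpy, scipy, OpenCV 4.12 (cv2) and the standard library are available. Lean on these libraries where they do the work, as an engineer would, in place of code of your own. Each camera call takes 0.05 s, during which the arm holds its last target. There are 200 camera calls.

### The job

The small drawer front lying on the upper tier of the drying rack has just been sprayed and its face and edges are still tacky: take the C-shaped panel lifter by its wooden grip and slide the flat blade squarely and centrally into the gap underneath that front, until the lifter's upright heel stands just short of the drawer front's edge at the rack's open side (within two centimetres), without shoving the front along its ledges. Then lift the front off the rack on the lifter, at least ten centimetres above the ledges it lay on, and finish while still holding it up there, steady and level, clear of the rack, so that the finish can be checked against the light. The gripper must not touch either drawer front, the lifter must not touch the one on the lower tier, and the other things on the bench stay where they are.

Things in the scene. Friction and masses are not known exactly. Their poses are not given: they have to be found in the camera images.
- lifter: panel lifter, loose, on the left of the bench: aluminium plate 4 mm thick, C-shaped from the side: wide blade flat on the bench, upright heel (46 mm wide, 78 mm high) behind, flange as wide above, with a dark wooden grip across it. Origin: blade underside, mid-width, at the heel's inner face; +x along the blade to its tip, +y left across it, z up. 122 mm high, 0.25 kg
- lifter_grip (a point): middle of the lifter's grip, 55 mm ahead of the heel's inner face (lifter x), 102 mm above the blade's underside. Bar 24 mm thick along lifter x, 90 mm along y, 44 mm high; its top is 20 mm above this point, the flange it stands on 24 mm below (flange underside 28 mm below, to 76 mm ahead of the heel). Pinch across the 24 mm from above, with about 30 N or more
- lifter_tip (a point): middle of the blade's front edge, on its underside: 115 mm ahead of the heel's inner face. The blade is 4 mm thick and 90 mm wide, the last 15 mm only 70 mm wide
- drying_rack: drying rack, fixed, on the right: wooden base 156 x 200 mm, four corner posts (108 mm high), two tiers of side ledges, tops 40 and 95 mm above the bench. Origin: centre of its underside; +x from its open front (which faces left, +y in the world, turned by up to 0.25 rad) to its back. Each tier has a stop bar at the back (front face at rack x = +68 mm; the upper bar 88 to 108 mm above the bench)
- rack_mouth (a point): middle of the mouth of the gap under the upper front: at the rack's front (rack x = -71 mm, the front faces of the posts), mid-width, 75 mm above the bench. The passage is 120 mm wide between the ledges and 41 mm high (54 to 95 mm above the bench) between the lower front's face and the upper front's underside
- upper_front: drawer front on the upper tier, loose: sprayed grey board with a raised frame round its upper face, bare wood underneath; 110 mm (its x) x 150 mm (its y) x 14 mm, about 0.16 kg. Origin: centre of its underside, 95 mm above the bench; axes parallel to the rack's, x to the back. 15 mm of each side rests on the ledges, 4 to 8 mm from the posts beside it
- lower_front: a second, equal drawer front on the lower tier right below, loose: underside 40 mm, top 54 mm above the bench. Origin: centre of its underside. To be left untouched
- wine_crate: pine crate, fixed, 185 mm high, 0.20 m deep (x) and 0.26 m wide (y), that stands between lifter and rack; a clamp lies on it (to 210 mm high). Origin: centre of its underside. Carry the lifter behind or well above it
- extinguisher: red fire extinguisher, fixed, 325 mm high, within 65 mm of its origin in plan (on the bench), right of the crate, in front of the rack. Keep the gripper and the arm clear of it
- grease_tin: bystander: round tin, 69 mm across, 50 mm high, loose on the bench; origin: centre of its underside. Leave it alone
- sanding_block: bystander: brown sanding block with a cork-coloured top, 55 x 100 x 31 mm, loose on the bench; origin: centre of its underside. Leave it alone
- wood_offcut: bystander: pine offcut, 45 x 110 x 35 mm, loose on the bench; origin: centre of its underside. Leave it alone

How it is judged:
By the outcome, as a careful person would: the job done as asked, in the order asked, and still so for the second after the job is handed in, while the arm keeps its last pose, push and grip.
It also fails if it takes over 48 s, if anything falls off the work surface, if the arm or the gripper's body presses on something with over 40 N, if the wrist force passes 120 N, or if a joint passes its speed limit or range.

## Working session

There is one attempt and no reset: what is moved stays moved. The work goes in short steps, Python scripts to look and compute and a tool call to move; the robot and the scene stay as the last step left them, time stands still between calls to the robot, and variables do not carry over. Pictures are saved under pics/ and viewed, about 8 in all and at most 12, crops included, and the job is handed in when it is done.

Besides the shell and the picture viewer there is one more tool, called after "Emit:" as a command line: name --argument value ..., lists and objects as JSON in quotes. carry_out: Moves the arm, as the interface text tells. Its arguments: {"type":"object","properties":{"commands":{"type":"array"},"squeeze":{"type":"number"}},"required":["commands"]}

```bash
mkdir -p pics; python3 - <<'E'
from workcell import bot
import cv2,json,numpy as np
s=bot.get_state(); print({k:np.round(v,3).tolist() for k,v in s.items()}, bot.grasp_offset)
for n in("top","side"):
    c=bot.camera(n); cv2.imwrite(f"pics/{n}0.png",c["pixels"][:,:,::-1])
    np.savez(n+"0.npz",**c)
    print(n,c["fx"],c["fy"],c["cx"],c["cy"],np.round(c["R"],4).tolist(),np.round(c["t"],4), "pos",np.round(-c["R"].T@c["t"],3))
E
```

```text
{'time': 0.0, 'joints': [1.54, 0.359, 0.011, -0.0, -1.224, -0.288], 'joint_vel': [0.0, 0.001, -0.0, -0.0, -0.001, 0.0], 'joint_efforts': [-0.0, -58.271, 29.306, 6.997, 0.007, -0.0], 'position': [0.211, 0.641, 0.226], 'ee_rot': [1.439, 1.04, -1.441], 'force': [-0.865, 0.337, 0.357], 'torque': [0.046, 0.027, -0.021], 'width': 0.088} 0.0188
top 446.1419849268283 446.1419849268283 249.53241230423095 190.87296899311556 [[0.0056, -0.9998, -0.0173], [-0.9834, -0.0023, -0.1815], [0.1814, 0.018, -0.9832]] [-0.0186  0.5561  1.2519] pos [ 0.32  -0.04   1.331]
side 393.2440272880301 393.2440272880301 261.34795211646775 192.3370576326456 [[-0.8747, 0.4846, -0.0083], [0.429, 0.7661, -0.4786], [-0.2256, -0.4221, -0.878]] [ 0.467  -0.178   1.3762] pos [0.795 0.491 1.127]
```

View pics/top0.png

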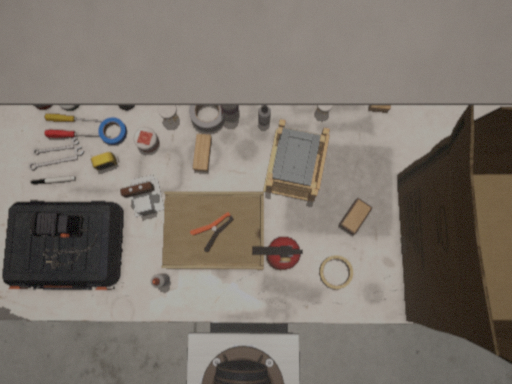

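View pics/side0.png

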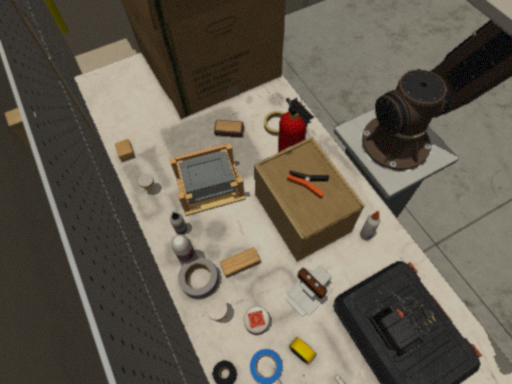

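The top view shows the lifter at about (140,195), the rack at (298,160), the crate at (213,230) and the extinguisher at (284,252). The side view shows the lifter at (310,285) and the rack at (208,178). I'll enlarge both areas.

```bash
python3 - <<'E'
import cv2,numpy as np
t=cv2.imread("pics/top0.png");s=cv2.imread("pics/side0.png")
def cr(i,x,y,w=80,h=60): return cv2.resize(i[y:y+h,x:x+w],(400,300),interpolation=cv2.INTER_CUBIC)
a=np.vstack([np.hstack([cr(t,105,165),cr(s,265,255)]),np.hstack([cr(t,248,110,120,90),cr(s,150,130,120,90)])])
cv2.imwrite("pics/crop1.png",a)
E
```

```text
(no output)
```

View pics/crop1.png

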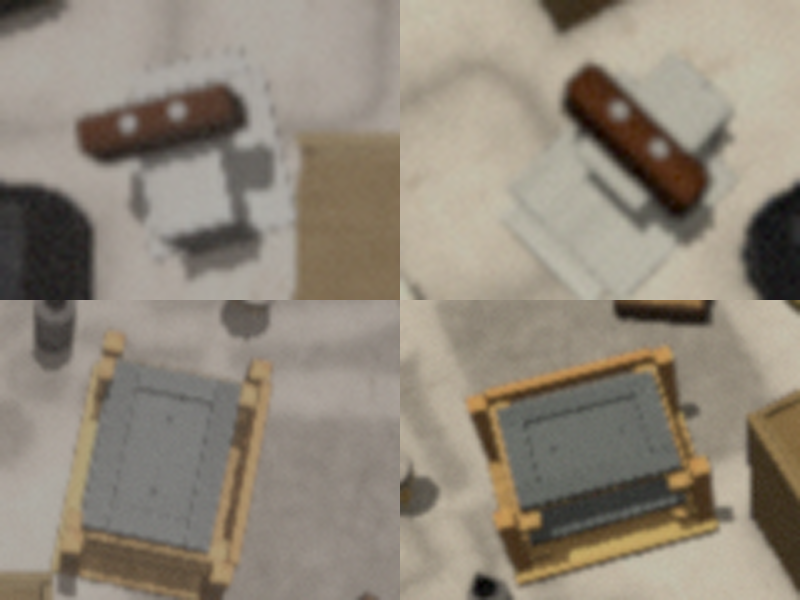

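The lifter lies with its heel and flange toward the robot and its blade toward +x, turned slightly left. The rack opens toward +y, with the grey front on top. Next I'll measure both by masks and rays.

```bash
cat > h.py <<'E'
import numpy as np,cv2
from scipy.spatial.transform import Rotation as Rn
def load(n): return dict(np.load(n+".npz"))
def ray(c,u,v):
    d=c["R"].T@np.array([(u-c["cx"])/c["fx"],(v-c["cy"])/c["fy"],1]); return -c["R"].T@c["t"],d/np.linalg.norm(d)
def onz(c,u,v,z):
    o,d=ray(c,u,v); return o+d*(z-o[2])/d[2]
def tri(c1,p1,c2,p2):
    A=np.zeros((3,3));b=np.zeros(3)
    for c,p in((c1,p1),(c2,p2)):
        o,d=ray(c,*p);M=np.eye(3)-np.outer(d,d);A+=M;b+=M@o
    return np.linalg.solve(A,b)
def proj(c,X):
    q=c["R"]@np.asarray(X)+c["t"]; return np.array([c["fx"]*q[0]/q[2]+c["cx"],c["fy"]*q[1]/q[2]+c["cy"]])
E
python3 - <<'E'
from h import *
T,S=load("top0"),load("side0")
def blobs(c,box,f,inv=False):
    x,y,w,h=box;p=c["pixels"][y:y+h,x:x+w].astype(np.int32)
    m=f(p).astype(np.uint8)
    n,l,st,ce=cv2.connectedComponentsWithStats(m)
    return m,l,st,ce+[x,y]
brown=lambda p:((p[...,0]-p[...,2]>25)&(p[...,0]<140)&(p.sum(2)<260))
for n,c,b in(("top",T,(115,170,50,35)),("side",S,(290,260,50,45))):
    m,l,st,ce=blobs(c,b,brown); k=1+np.argmax(st[1:,4])
    pts=(np.argwhere(l==k)[:,::-1]+b[:2]).astype(np.float32)
    r=cv2.minAreaRect(pts); print(n,st[k],ce[k],r)
    # rivets: holes in hull
    hull=cv2.fillConvexPoly(np.zeros_like(m),cv2.convexHull((pts-b[:2]).astype(np.int32)),1)
    hull=cv2.erode(hull,np.ones((3,3),np.uint8))
    p=c["pixels"][b[1]:b[1]+b[3],b[0]:b[0]+b[2]].sum(2).astype(float)
    w=np.where(hull>0,np.clip(p-250,0,None),0)
    nn,ll,ss,cc=cv2.connectedComponentsWithStats((w>0).astype(np.uint8))
    for i in range(1,nn):
        ys,xs=np.nonzero(ll==i);ww=w[ys,xs]
        q=np.array([(xs*ww).sum(),(ys*ww).sum()])/ww.sum()+b[:2];print("rivet",ss[i,4],ww.sum(),q.round(2),onz(c,*q,.122).round(4))
grey=lambda p:((abs(p[...,0]-p[...,2])<14)&(p.sum(2)<390)&(p.sum(2)>180))
for n,c,b in(("top",T,(262,118,70,75)),("side",S,(165,140,85,80))):
    m,l,st,ce=blobs(c,b,grey);k=1+np.argmax(st[1:,4])
    pts=(np.argwhere(l==k)[:,::-1]+b[:2]).astype(np.float32)
    r=cv2.minAreaRect(pts);print(n,st[k],r)
    for q in cv2.boxPoints(r): print(q,onz(c,*q,.109).round(4))
vis=[]
for c,b in((T,(248,110,100,90)),(S,(150,130,100,90)),(T,(105,165,80,60)),(S,(265,255,80,60))):
    x,y,w,h=b;im=cv2.resize(c["pixels"][y:y+h,x:x+w,::-1],(400,300),interpolation=cv2.INTER_CUBIC);vis.append(im)
E
```

```text
top [  6  12  30  13 157] [135.75796178 188.47133758] ((135.50003051757812, 188.50001525878906), (6.548461437225342, 30.316951751708984), 75.96376037597656)
rivet 16 1507.0 [139.95 186.67] [0.5541 0.2864 0.122 ]
rivet 16 1448.0 [130.11 189.22] [0.5468 0.3135 0.122 ]
side [  8   8  28  29 271] [312.03321033 282.09594096] ((312.0, 282.0), (33.941123962402344, 9.899494171142578), 45.0)
rivet 15 1123.0 [308.36 276.58] [0.5513 0.2861 0.122 ]
rivet 13 1110.0 [316.29 284.24] [0.5442 0.3131 0.122 ]
top [  11   10   47   57 1995] ((295.8846130371094, 156.07693481445312), (40.20380783081055, 51.57854461669922), 11.309932708740234)
[271.1154 177.4231] [ 0.5838 -0.0777  0.109 ]
[281.23074 126.84616] [ 0.7317 -0.107   0.109 ]
[320.65384 134.73077] [ 0.7083 -0.2189  0.109 ]
[310.53848 185.30771] [ 0.5615 -0.1874  0.109 ]
side [  15   13   54   40 1469] ((206.17648315429688, 171.2058868408203), (31.529630661010742, 48.26458740234375), 75.96376037597656)
[178.9412  161.76471] [ 0.7035 -0.2167  0.109 ]
[225.76471 150.05884] [ 0.5579 -0.185   0.109 ]
[233.41177 180.64706] [ 0.5875 -0.0743  0.109 ]
[186.58826 192.35294] [ 0.7264 -0.1063  0.109 ]
```

```bash
python3 - <<'E'
from h import *
T,S=load("top0"),load("side0")
# front edges: brightness-based grey mask contour, line fit per side
for n,c,b,z in(("top",T,(262,118,70,75),.109),("side",S,(165,140,85,80),.109)):
    x,y,w,h=b;p=c["pixels"][y:y+h,x:x+w].astype(int)
    p=cv2.resize(p.astype(np.uint8),None,fx=4,fy=4,interpolation=cv2.INTER_LINEAR).astype(int)
    m=((abs(p[...,0]-p[...,2])<16)&(p.sum(2)<390)&(p.sum(2)>(200 if n=="side" else 180))).astype(np.uint8)
    m=cv2.morphologyEx(m,cv2.MORPH_CLOSE,np.ones((9,9)));m=cv2.morphologyEx(m,cv2.MORPH_OPEN,np.ones((17,17)))
    cs,_=cv2.findContours(m,cv2.RETR_EXTERNAL,cv2.CHAIN_APPROX_NONE);k=max(cs,key=cv2.contourArea)[:,0].astype(float)
    k=(k+.5)/4-.5+[x,y]
    W=np.array([onz(c,*q,z) for q in k])[:,:2]
    ctr=W.mean(0);print(n,"mean",ctr)
    for yaw in(-np.pi/2-.21,):
        u=np.array([np.cos(yaw),np.sin(yaw)]);v=np.array([-u[1],u[0]])
        a=(W-[.645,-.147])@u;d=(W-[.645,-.147])@v
        for nm,P,Q,lim in(("x",a,d,50),("y",d,a,30)):
            for s in(-1,1):
                half=.055 if nm=="x" else .075
                sel=(abs(P-s*half)<.008)&(abs(Q)<lim*1e-3)
                f=np.polyfit(Q[sel],P[sel],1);r=P[sel]-np.polyval(f,Q[sel]);g=abs(r)<.0025
                f=np.polyfit(Q[sel][g],P[sel][g],1);print(nm,s,"off mm",(f[1]*1e3).round(1),"slope",f[0].round(3),g.sum())
o=T
for nm,q,z in(("crateTL",(163,192),.185),("crateBR",(264,270),.185),("crateTR",(264,192),.185),("ext",(284,252),.3),("case R edge",(123,240),.08),("spray can?",(158,281),.1)): print(nm,onz(T,*q,z).round(3))
print("darkbottle",tri(T,(264,108),S,(176,216)).round(3),"whitebottle",tri(T,(229,108),S,(181,241)).round(3))
print("offcut",onz(T,202,152,.035).round(3), "tin",onz(T,146,138,.05).round(3))
import numpy as np
R=Rn.from_rotvec([1.439,1.04,-1.441]).as_matrix();print(R.round(3))
E
```

```text
top mean [ 0.6458199  -0.14769118]
x -1 off mm -55.6 slope -0.02 134
x 1 off mm 54.8 slope 0.03 135
y -1 off mm -73.2 slope 0.006 84
y 1 off mm 76.2 slope -0.016 82
side mean [ 0.64585743 -0.14476374]
x -1 off mm -55.6 slope 0.003 131
x 1 off mm 54.9 slope -0.0 126
y -1 off mm -71.8 slope -0.012 63
y 1 off mm 71.3 slope -0.002 65
crateTL [0.528 0.208 0.185]
crateBR [ 0.328 -0.057  0.185]
crateTR [ 0.528 -0.057  0.185]
ext [ 0.368 -0.101  0.3  ]
case R edge [0.41  0.338 0.08 ]
spray can? [0.298 0.23  0.1  ]
darkbottle [ 0.787 -0.056  0.104] whitebottle [0.794 0.037 0.117]
offcut [0.678 0.128 0.035] tin [0.717 0.295 0.05 ]
[[-0.     0.95  -0.314]
 [-0.001 -0.314 -0.95 ]
 [-1.     0.     0.001]]
```

Emit:
carry_out --commands '[[0,[0,2.5,1.3],[0.06,0,0]],[0,[0,6.4,3.3],[0.15,0,0]],[0,[0,10.7,5.4],[0.25,0,0]],[0,[0,15.0,7.6],[0.37,0,0]],[0,[0,19.2,9.8],[0.5,0,0]],[0,[0,23.5,12.0],[0.62,0,0]],[0,[0,27.8,14.2],[0.75,0,0]],[0,[0,31.0,15.8],[0.85,0,0]]]'

```text
time: 0.9
position: [0.4577, 0.3914, 0.2264]
ee_rot: [2.004, 0.402, -2.004]
force: [-0.2, 0.3, -0.7]
width: 0.0878
```

```bash
cat >> h.py <<'E'
def plan(pos,yaw,z):
    "shift/turn in tool axes from the measured state to TCP pos with tool-z yaw, tool down"
    from workcell import bot
    s=bot.get_state();R=Rn.from_rotvec(s["ee_rot"]).as_matrix()
    zt=np.array([np.cos(yaw),np.sin(yaw),0]);xt=np.array([0,0,-1.]);G=np.c_[xt,np.cross(zt,xt),zt]
    d=np.append(pos,z)-s["position"]
    print("t",round(s["time"],2),"pos",s["position"].round(4),"yaw",round(np.arctan2(R[1,2],R[0,2]),4),"F",s["force"].round(1),"w",round(s["width"],4),"j",s["joints"].round(2))
    print("shift cm",(R.T@d*100).round(2),"turn",Rn.from_matrix(R.T@G).as_rotvec().round(4))
E
python3 -c "
from h import *
plan([.549,.300],.25-np.pi,.2)"
```

```text
t 0.9 pos [0.4577 0.3914 0.2264] yaw -2.7457 F [-0.2  0.3 -0.7] w 0.0878 j [ 1.03  0.24 -0.15 -0.   -1.18 -0.64]
shift cm [ 2.64 11.95 -4.9 ] turn [ 0.1459  0.0005 -0.0003]
```

Emit:
carry_out --commands '[[0,[0,3,-1.2],[0.04,0,0]],[0,[0,6.5,-2.7],[0.09,0,0]],[0,[1,10,-4.1],[0.13,0,0]],[0,[2.6,11.9,-4.9],[0.146,0,0]],[0,[5,11.95,-4.9],[0.146,0,0]],[0,[6.6,11.95,-4.9],[0.146,0,0]],[0,[6.6,11.95,-4.9],[0.146,0,0]]]'

```text
time: 1.6
position: [0.547, 0.3015, 0.1575]
ee_rot: [2.08, 0.264, -2.089]
force: [-0.3, -0.7, 0.1]
width: 0.0875
```

```bash
python3 - <<'E'
from h import *
from workcell import bot
plan([.549,.300],.25-np.pi,.084)
t,s=bot.camera("top"),bot.camera("side")
np.savez("top1.npz",**t);np.savez("side1.npz",**s)
f=lambda c,x,y:cv2.resize(c["pixels"][y:y+100,x:x+100,::-1],(400,400),interpolation=cv2.INTER_CUBIC)
cv2.imwrite("pics/c2.png",np.hstack([f(t,90,140),f(s,260,230)]))
E
```

```text
t 1.6 pos [0.547  0.3015 0.1575] yaw -2.8868 F [-0.3 -0.7  0.1] w 0.0875 j [ 0.82  0.33 -0.19 -0.   -1.05 -0.56]
shift cm [ 7.35  0.18 -0.19] turn [ 0.0048  0.005  -0.0022]
```

View pics/c2.png

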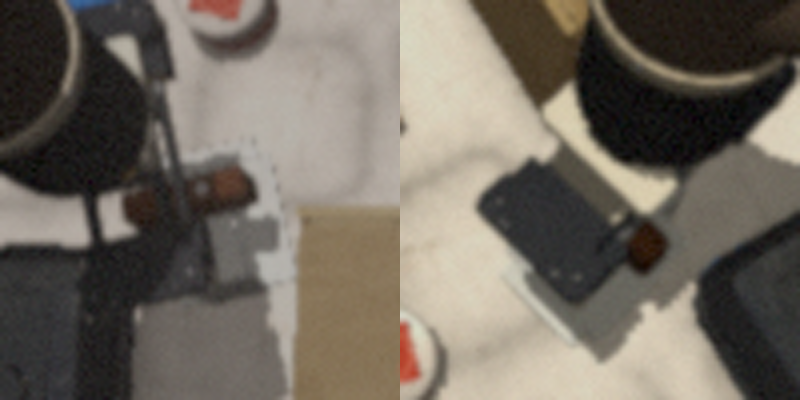

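Both views show the fingers straddling the dark grip: in the left crop one is at (165,150) and the other at (100,225). Nothing is touching, so I'll descend and close.

Emit:
carry_out --commands '[[0,[1.5,0.18,-0.19],[0.005,0.004,0]],[0,[4,0.18,-0.19],[0.005,0.004,0]],[0,[6.2,0.18,-0.19],[0.005,0.004,0]],[0,[7.3,0.18,-0.19],[0.005,0.004,0]],[0,[7.3,0.18,-0.19],[0.005,0.004,0]],[120,[7.3,0.18,-0.19],[0.005,0.004,0]],[160,[7.3,0.18,-0.19],[0.005,0.004,0]],[255,[7.3,0.18,-0.19],[0.005,0.004,0]]]' --squeeze 55

```text
time: 2.5
position: [0.5511, 0.3022, 0.0888]
ee_rot: [2.094, 0.265, -2.083]
force: [-0.5, 0.4, -0.7]
width: 0.0688
```

Emit:
carry_out --commands '[[255,[0,0,0],[0,0,0]],[255,[0,0,0],[0,0,0]],[255,[0,0,0],[0,0,0]]]'

```text
time: 2.8
position: [0.5506, 0.3017, 0.0878]
ee_rot: [2.093, 0.264, -2.084]
force: [-0.6, -0.7, -0.4]
width: 0.0452
```

```bash
python3 - <<'E'
from h import *
plan([.549,.300],.25-np.pi,.35)
E
```

```text
t 2.8 pos [0.5506 0.3017 0.0878] yaw -2.8906 F [-0.6 -0.7 -0.4] w 0.0452 j [ 0.81  0.4  -0.27  0.   -0.9  -0.56]
shift cm [-26.22   0.12   0.09] turn [ 0.001  -0.0043  0.0001]
```

Emit:
carry_out --commands '[[255,[0.35,0,0],[0,0,0]],[255,[0.35,0,0],[0,0,0]],[255,[0.35,0,0],[0,0,0]],[255,[0.35,0,0],[0,0,0]],[255,[0.35,0,0],[0,0,0]]]'

```text
time: 3.3
position: [0.5504, 0.3016, 0.0838]
ee_rot: [2.092, 0.264, -2.084]
force: [-0.5, 0.0, -3.0]
width: 0.0237
```

```bash
python3 - <<'E'
from h import *
plan([.549,.300],.25-np.pi,.35)
E
```

```text
t 3.3 pos [0.5504 0.3016 0.0838] yaw -2.8907 F [-0.5  0.  -3. ] w 0.0237 j [ 0.81  0.4  -0.28  0.   -0.89 -0.56]
shift cm [-26.63   0.12   0.08] turn [ 0.0008 -0.0036 -0.0001]
```

Emit:
carry_out --commands '[[255,[0,0,0],[0,0,0]],[255,[-1,0,0],[0,0,0]],[255,[-3.5,0,0],[0,0,0]],[255,[-7.5,0,0],[0,0,0]],[255,[-12,0,0],[0,0,0]],[255,[-17,0,0],[0,0,0]],[255,[-21.5,0,0],[0,0,0]],[255,[-25,0,0],[0,0,0]]]' --squeeze 60

```text
time: 4.1
position: [0.5498, 0.3013, 0.3386]
ee_rot: [2.097, 0.266, -2.081]
force: [0.5, 1.1, -2.5]
width: 0.0234
```

```bash
python3 - <<'E'
from h import *
u=np.array([np.cos(-1.781),np.sin(-1.781)]);c=np.array([.646,-.147])
# stage: TCP at front-centre frame x = -.055-.008+.055-.15
p=c+u*(-.158-.03);print(p)
plan(p,-1.781-np.pi,.335)
E
```

```text
[0.68522791 0.03686183]
t 4.1 pos [0.5498 0.3013 0.3386] yaw -2.8905 F [ 0.5  1.1 -2.5] w 0.0234 j [ 0.81  0.23  0.08  0.   -1.41 -0.56]
shift cm [ 0.37 28.98 -6.54] turn [ 2.0321 -0.0033  0.0088]
```

Emit:
carry_out --commands '[[255,[0,0.8,-0.2],[0.05,0,0]],[255,[0,2.3,-0.5],[0.15,0,0]],[255,[0,4.2,-1.0],[0.28,0,0]],[255,[0,6.2,-1.4],[0.41,0,0]],[255,[0,8.2,-1.9],[0.54,0,0]],[255,[0,10.2,-2.3],[0.68,0,0]],[255,[0,12.2,-2.8],[0.82,0,0]],[255,[0,14.2,-3.2],[0.95,0,0]]]'

```text
time: 4.9
position: [0.616, 0.1709, 0.335]
ee_rot: [-1.815, 0.664, 1.808]
force: [-0.4, -0.1, -1.8]
width: 0.0236
```

```bash
python3 - <<'E'
from h import *
plan([.685,.037],-1.781-np.pi,.335)
E
```

```text
t 4.9 pos [0.616  0.1709 0.335 ] yaw 2.4369 F [-0.4 -0.1 -1.8] w 0.0236 j [ 0.58  0.25  0.1   0.   -1.42 -1.28]
shift cm [ 1.000e-02  5.740e+00 -1.393e+01] turn [ 1.0763e+00 -2.0000e-04  4.7000e-03]
```

Emit:
carry_out --commands '[[255,[0,0.7,-1.8],[0.14,0,0]],[255,[0,1.4,-3.6],[0.28,0,0]],[255,[0,2.2,-5.4],[0.42,0,0]],[255,[0,3.0,-7.2],[0.56,0,0]],[255,[0,3.8,-9.2],[0.7,0,0]],[255,[0,4.6,-11.1],[0.84,0,0]],[255,[0,5.3,-12.8],[0.97,0,0]],[255,[0,5.7,-13.9],[1.07,0,0]]]'

```text
time: 5.7
position: [0.6858, 0.0374, 0.335]
ee_rot: [-1.058, 1.295, 1.055]
force: [-1.0, 1.4, -2.5]
width: 0.0236
```

```bash
python3 - <<'E'
from h import *
from workcell import bot
plan([.6852,.0369],-1.781-np.pi,.154)
t,s=bot.camera("top"),bot.camera("side")
np.savez("top2.npz",**t);np.savez("side2.npz",**s)
f=lambda c,x,y,w,h:cv2.resize(c["pixels"][y:y+h,x:x+w,::-1],(400,400),interpolation=cv2.INTER_CUBIC)
cv2.imwrite("pics/c3.png",np.hstack([f(t,170,90,180,180),f(s,130,100,180,180)]))
E
```

```text
t 5.7 pos [0.6858 0.0374 0.335 ] yaw 1.3666 F [-1.   1.4 -2.5] w 0.0236 j [ 0.34  0.33  0.22  0.   -1.45 -2.11]
shift cm [18.1   0.12 -0.09] turn [0.006  0.0017 0.0038]
```

View pics/c3.png

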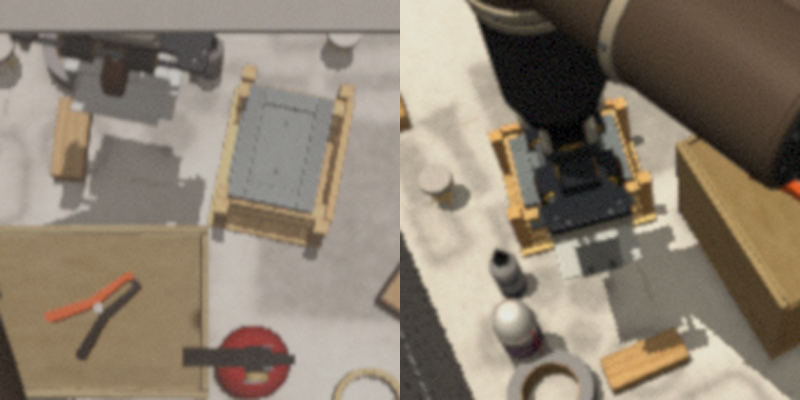

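The top crop shows the lifter in the hand at about (120,85), left of the rack. The side crop shows the blade tip (590,255) in line with the rack mouth, clear of the bottles at (505,275) and (515,330). I'll descend to gap height.

Emit:
carry_out --commands '[[255,[1.5,0.1,-0.1],[0.005,0,0]],[255,[4,0.1,-0.1],[0.005,0,0]],[255,[7,0.1,-0.1],[0.005,0,0]],[255,[10.5,0.1,-0.1],[0.005,0,0]],[255,[13.5,0.1,-0.1],[0.005,0,0]],[255,[16,0.1,-0.1],[0.005,0,0]],[255,[17.5,0.1,-0.1],[0.005,0,0]],[255,[17.9,0.1,-0.1],[0.005,0,0]]]'

```text
time: 6.6
position: [0.6842, 0.0384, 0.1538]
ee_rot: [-1.06, 1.296, 1.059]
force: [0.6, 1.3, -2.0]
width: 0.0238
```

```bash
python3 - <<'E'
from h import *
from workcell import bot
plan([.6852,.0369],-1.781-np.pi,.156)
t,s=bot.camera("top"),bot.camera("side")
np.savez("top3.npz",**t);np.savez("side3.npz",**s)
ims=[]
u=np.array([np.cos(-1.781),np.sin(-1.781)]);v=np.array([-u[1],u[0]]);st=bot.get_state()
for c,(x,y,w,h) in((t,(190,95,160,160)),(s,(130,110,160,160))):
    im=cv2.resize(c["pixels"][y:y+h,x:x+w,::-1],(400,400),interpolation=cv2.INTER_CUBIC)
    k=400/w
    o=st["position"][:2]-.055*u;z=st["position"][2]-.0838+.004
    for a,b in((.115,.035),(.1,.045),(.1,-.045),(.115,-.035),(0,.045),(0,-.045)):
        q=(proj(c,[*(o+a*u+b*v),z])-[x-.5,y-.5])*k;cv2.circle(im,tuple(int(i) for i in q),2,(0,0,255),-1)
    ims.append(im)
cv2.imwrite("pics/c4.png",np.hstack(ims))
E
```

```text
t 6.6 pos [0.6842 0.0384 0.1538] yaw 1.3692 F [ 0.6  1.3 -2. ] w 0.0238 j [ 0.34  0.42 -0.06  0.   -1.09 -2.11]
shift cm [-0.22 -0.13 -0.13] turn [0.0086 0.0007 0.0013]
```

View pics/c4.png

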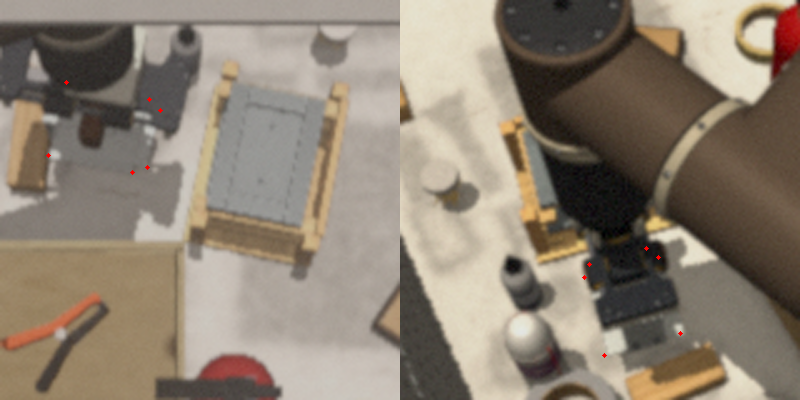

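The projected blade outline (red dots) matches the blade seen in the top view, with its lower edge running (48,155)–(147,167). The forearm is well away from the extinguisher, so I'll start the insertion.

Emit:
carry_out --commands '[[255,[-0.15,-0.13,-0.5],[0.008,0,0]],[255,[-0.2,-0.13,-1.8],[0.008,0,0]],[255,[-0.2,-0.13,-3.6],[0.008,0,0]],[255,[-0.2,-0.13,-5.4],[0.008,0,0]],[255,[-0.2,-0.13,-7.2],[0.008,0,0]],[255,[-0.2,-0.13,-9.0],[0.008,0,0]],[255,[-0.2,-0.13,-10.5],[0.008,0,0]],[255,[-0.2,-0.13,-11],[0.008,0,0]]]'

```text
time: 7.5
position: [0.6636, -0.072, 0.1572]
ee_rot: [-1.052, 1.299, 1.049]
force: [0.3, 0.4, -2.8]
width: 0.0237
```

```bash
python3 - <<'E'
from h import *
u=np.array([np.cos(-1.781),np.sin(-1.781)])
plan(np.array([.646,-.147])-.008*u,-1.781-np.pi,.156)
E
```

```text
t 7.5 pos [ 0.6636 -0.072   0.1572] yaw 1.3579 F [ 0.3  0.4 -2.8] w 0.0237 j [ 0.18  0.39 -0.1  -0.   -1.07 -1.97]
shift cm [ 0.11  0.14 -6.9 ] turn [-0.0027  0.0016  0.0034]
```

Emit:
carry_out --commands '[[255,[0,0.1,-0.6],[0,0,0]],[255,[0,0.14,-1.5],[-0.002,0,0]],[255,[0,0.14,-2.6],[-0.002,0,0]],[255,[0,0.14,-3.7],[-0.002,0,0]],[255,[0,0.14,-4.7],[-0.002,0,0]],[255,[0,0.14,-5.5],[-0.002,0,0]],[255,[0,0.14,-5.9],[-0.002,0,0]],[255,[0,0.14,-5.9],[-0.002,0,0]]]'

```text
time: 8.3
position: [0.6503, -0.1278, 0.157]
ee_rot: [-1.054, 1.297, 1.051]
force: [-0.1, 0.3, -2.7]
width: 0.0236
```

```bash
python3 - <<'E'
from h import *
from workcell import bot
u=np.array([np.cos(-1.781),np.sin(-1.781)]);v=np.array([-u[1],u[0]])
plan(np.array([.646,-.147])-.008*u,-1.781-np.pi,.156)
t,s=bot.camera("top"),bot.camera("side")
np.savez("top4.npz",**t);np.savez("side4.npz",**s)
ims=[];st=bot.get_state();o=st["position"][:2]-.055*u
for c,(x,y,w,h) in((t,(230,100,110,110)),(s,(130,120,140,140))):
    im=cv2.resize(c["pixels"][y:y+h,x:x+w,::-1],(400,400),interpolation=cv2.INTER_CUBIC);k=400/w
    P=[([*(o+b*v),st["position"][2]-.0838+z],(0,0,255)) for b in(.045,.023,-.023,-.045) for z in(.004,)]
    P+=[([*(np.array([.646,-.147])+a*u+b*v),.109],(0,255,0)) for a in(-.055,.055) for b in(-.075,.075)]
    for X,col in P:
        q=(proj(c,X)-[x-.5,y-.5])*k;cv2.circle(im,tuple(int(i) for i in q),2,col,-1)
    ims.append(im)
cv2.imwrite("pics/c5.png",np.hstack(ims))
E
```

```text
t 8.3 pos [ 0.6503 -0.1278  0.157 ] yaw 1.3609 F [-0.1  0.3 -2.7] w 0.0236 j [ 0.1   0.38 -0.11 -0.   -1.07 -1.88]
shift cm [ 0.1   0.02 -1.17] turn [0.0003 0.0018 0.0036]
```

View pics/c5.png

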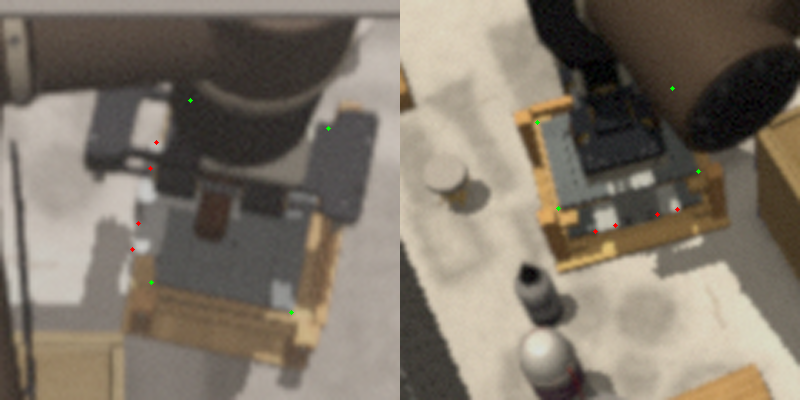

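The side crop shows the front still in place: its corners are on the green dots at (537,122), (558,208) and (698,171). The blade and heel line matches the red dots, about 20 mm short of the edge. I'll advance the last 12 mm.

Emit:
carry_out --commands '[[255,[0,0,-0.3],[0,0,0.003]],[255,[0,0,-0.7],[0,0,0.003]],[255,[0,0,-1.0],[0,0,0.003]],[255,[0,0,-1.2],[0,0,0.003]],[255,[0,0,-1.2],[0,0,0.003]],[255,[0,0,-1.2],[0,0,0.003]]]'

```text
time: 9.0
position: [0.6479, -0.139, 0.157]
ee_rot: [-1.053, 1.299, 1.054]
force: [-0.1, 0.5, -3.4]
width: 0.0239
```

```bash
python3 - <<'E'
from h import *
u=np.array([np.cos(-1.781),np.sin(-1.781)])
plan(np.array([.646,-.147])-.008*u,-1.781-np.pi,.156)
E
```

```text
t 9.0 pos [ 0.6479 -0.139   0.157 ] yaw 1.3614 F [-0.1  0.5 -3.4] w 0.0239 j [ 0.08  0.39 -0.11 -0.   -1.07 -1.86]
shift cm [ 0.1   0.02 -0.02] turn [0.0008 0.0018 0.0005]
```

Aligned. Next I'll lift slowly through the contact, about 18 mm up.

Emit:
carry_out --commands '[[255,[-0.5,0,0],[0,0,0]],[255,[-1.1,0,0],[0,0,0]],[255,[-1.4,0,0],[0,0,0]],[255,[-1.7,0,0],[0,0,0]],[255,[-2.0,0,0],[0,0,0]],[255,[-2.3,0,0],[0,0,0]],[255,[-2.6,0,0],[0,0,0]],[255,[-2.8,0,0],[0,0,0]]]'

```text
time: 9.8
position: [0.6479, -0.139, 0.1851]
ee_rot: [-1.053, 1.299, 1.054]
force: [0.5, -0.3, -4.3]
width: 0.0234
```

```bash
python3 - <<'E'
from h import *
u=np.array([np.cos(-1.781),np.sin(-1.781)])
plan(np.array([.646,-.147])-.008*u,-1.781-np.pi,.335)
E
```

```text
t 9.8 pos [ 0.6479 -0.139   0.1851] yaw 1.3617 F [ 0.5 -0.3 -4.3] w 0.0234 j [ 0.08  0.36 -0.07 -0.   -1.13 -1.86]
shift cm [-1.499e+01  1.000e-02  0.000e+00] turn [0.0011 0.0018 0.0005]
```

Emit:
carry_out --commands '[[255,[-0.3,0,0],[0,0,0]],[255,[-1.0,0,0],[0,0,0]],[255,[-2.0,0,0],[0,0,0]],[255,[-3.2,0,0],[0,0,0]],[255,[-4.5,0,0],[0,0,0]],[255,[-5.8,0,0],[0,0,0]],[255,[-7.1,0,0],[0,0,0]],[255,[-8.4,0,0],[0,0,0]]]'

```text
time: 10.6
position: [0.6479, -0.1391, 0.2704]
ee_rot: [-1.053, 1.299, 1.054]
force: [0.2, 0.3, -4.9]
width: 0.0238
```

Emit:
carry_out --commands '[[255,[-1.2,0,0],[0,0,0]],[255,[-2.3,0,0],[0,0,0]],[255,[-3.3,0,0],[0,0,0]],[255,[-4.1,0,0],[0,0,0]],[255,[-4.7,0,0],[0,0,0]],[255,[-5.0,0,0],[0,0,0]],[255,[-5.0,0,0],[0,0,0]],[255,[-5.0,0,0],[0,0,0]]]'

```text
time: 11.4
position: [0.6476, -0.1392, 0.3185]
ee_rot: [-1.052, 1.3, 1.055]
force: [-0.3, 0.0, -4.9]
width: 0.024
```

```bash
python3 - <<'E'
from h import *
from workcell import bot
u=np.array([np.cos(-1.781),np.sin(-1.781)]);v=np.array([-u[1],u[0]])
plan(np.array([.646,-.147])-.008*u,-1.781-np.pi,.32)
t,s=bot.camera("top"),bot.camera("side")
ims=[];st=bot.get_state();c0=st["position"][:2]+.008*u;z=st["position"][2]-.0838+.018
for c,(x,y,w,h) in((t,(210,80,160,160)),(s,(110,80,160,160))):
    im=cv2.resize(c["pixels"][y:y+h,x:x+w,::-1],(400,400),interpolation=cv2.INTER_CUBIC);k=400/w
    for a in(-.055,.055):
        for b in(-.075,.075):
            q=(proj(c,[*(c0+a*u+b*v),z])-[x-.5,y-.5])*k;cv2.circle(im,tuple(int(i) for i in q),2,(0,255,0),-1)
    ims.append(im)
cv2.imwrite("pics/c6.png",np.hstack(ims))
E
```

```text
t 11.4 pos [ 0.6476 -0.1392  0.3185] yaw 1.3615 F [-0.3  0.  -4.9] w 0.024 j [ 0.08  0.3   0.13 -0.   -1.4  -1.86]
shift cm [-0.15 -0.   -0.  ] turn [ 0.001   0.0018 -0.0002]
```

View pics/c6.png

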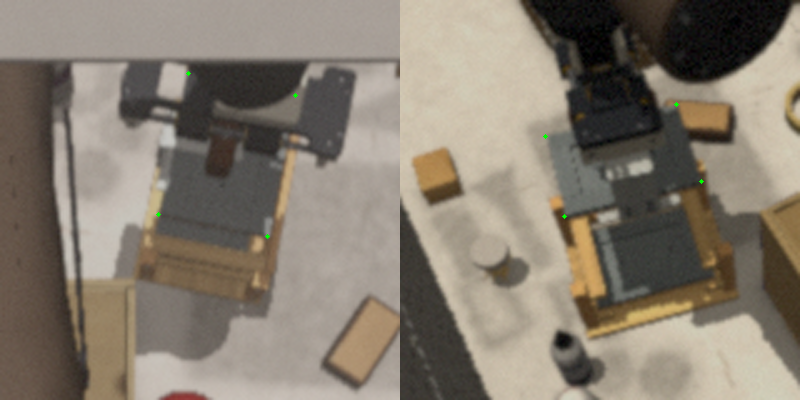

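The side crop shows the front riding level on the lifter, with its corners at the predicted points (546,136), (563,215), (701,181) and (676,104). The lower front is still lying in the rack beneath it. I'll settle briefly and hand in.

Emit:
carry_out --commands '[[255,[0,0,0],[0,0,0]],[255,[0,0,0],[0,0,0]],[255,[0,0,0],[0,0,0]],[255,[0,0,0],[0,0,0]],[255,[0,0,0],[0,0,0]]]'

```text
time: 12.0
position: [0.6478, -0.1392, 0.319]
ee_rot: [-1.053, 1.299, 1.054]
force: [-0.6, 0.7, -4.5]
width: 0.0237
```

```bash
python3 - <<'E'
from workcell import bot
s=bot.get_state();print(s["position"],s["force"],s["width"],abs(s["joint_vel"]).max());print(bot.hand_in())
E
```

```text
[ 0.64782527 -0.13922888  0.31901039] [-0.63055832  0.69062875 -4.45173553] 0.023676219186534467 0.0018924227023587618
the job is handed in; nothing more can be done
None
```

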